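# Kit a lens stack into its nest on the microscope bench

### The job

Kit the optical stack in the blue nest, in build order: first the black spacer, then the green glass lens blank on top of it, then the brass retaining ring on top of the glass, each lying flat and about central in the nest. Let each part settle and let go of it before bringing the next, and set the glass down rather than dropping it. The amber glass, the steel ring and the white cap are not part of this stack.

Things in the scene. Friction and masses are not known exactly. Their poses are not given: they have to be found in the camera images.
- holder: Fixed kitting nest: flat round blue base, 120 mm diameter, 10 mm thick, white 60 mm target disc at its centre. Two curved aluminium guards on it at +x and -x, each an 80 degree arc, inner radius 39 mm, outer 44 mm, tops 40 mm above the table; open at +y and -y, so fingers closing along its y pass between them. Origin: centre of underside, at table height; z up; its x is within 23 degrees of world x.
- spacer: The black spacer: a plain tube standing on end, 46 mm outside diameter, 30 mm hole, 22 mm high. Starts on the table, axis upright. Origin: centre of its underside, z up along its axis. First in the nest, on the base.
- lens_blank: The lens blank: a flat disc of clear green glass, 46 mm diameter, 14 mm thick, lying flat on the table. Origin: centre of its underside, z up along its axis. Second, on top of the spacer. (An amber glass disc of the same size is a bystander.)
- retaining_ring: The retaining ring: a flat brass (yellow metal) ring, 46 mm outside diameter, 32 mm hole, 12 mm high, lying flat on the table. Origin: centre of its underside, z up along its axis. Third, on top of the lens blank. (Bystanders: a silver-grey steel ring of the same size, a white cap of 40 mm diameter.) The six small round parts stand 90 mm or more apart, centre to centre.

How it is judged:
On the way, in this order (a step that is already met when the one before it is completed fails the run):
1. the black spacer lies flat on the base of the nest, at rest and let go (horizontal distance between spacer and holder below 0.016 m and z of spacer in the frame of holder between 0.005 and 0.015 m and angle between spacer's own z axis and vertical below 0.18 rad and linear speed of spacer below 0.03 m/s and contact force between the fingers and spacer below 0.1 N), for 0.1 s.
2. the green lens blank lies flat on the seated spacer, at rest and let go (horizontal distance between each of spacer, lens_blank and holder below 0.016 m and z of spacer in the frame of holder between 0.005 and 0.015 m and angle between each of spacer, lens_blank's own z axis and vertical below 0.18 rad and linear speed of each of spacer, lens_blank below 0.03 m/s and z of lens_blank in the frame of holder between 0.027 and 0.037 m and contact force between the fingers and lens_blank below 0.1 N), for 0.1 s.
3. the brass retaining ring lies flat on the lens blank, at rest and let go (horizontal distance between each of spacer, lens_blank, retaining_ring and holder below 0.016 m and z of spacer in the frame of holder between 0.005 and 0.015 m and angle between each of spacer, lens_blank, retaining_ring's own z axis and vertical below 0.18 rad and linear speed of each of spacer, lens_blank, retaining_ring below 0.03 m/s and z of lens_blank in the frame of holder between 0.027 and 0.037 m and z of retaining_ring in the frame of holder between 0.041 and 0.051 m and contact force between the fingers and retaining_ring below 0.1 N), for 0.1 s.
At the end, for the whole second after the job is handed in: Spacer on the base of the nest, lens blank on the spacer, retaining ring on the lens blank, all at rest; each one's centre within 16 mm of the nest's axis, flat within 0.18 rad (about 10 degrees), its underside within 5 mm of its place in the stack (10, 32 and 46 mm above the table) (horizontal distance between each of spacer, lens_blank, retaining_ring and holder below 0.016 m and z of spacer in the frame of holder between 0.005 and 0.015 m and angle between each of spacer, lens_blank, retaining_ring's own z axis and vertical below 0.18 rad and linear speed of each of spacer, lens_blank, retaining_ring below 0.03 m/s and z of lens_blank in the frame of holder between 0.027 and 0.037 m and z of retaining_ring in the frame of holder between 0.041 and 0.051 m); the robot touches nothing.
It fails at once if the glass lens blank is dropped (falls free faster than 0.8 m/s, about 33 mm of fall) (linear speed of lens_blank above 0.8 m/s and contact force between the fingers and lens_blank below 0.05 N).
It also fails if it takes over 69 s, if anything falls off the work surface, if the arm or the gripper's body presses on something with over 40 N, if the wrist force passes 120 N, or if a joint passes its speed limit or range.

### The arm

A 7-joint arm with a two-finger parallel gripper is mounted at the origin on the work surface. World frame = base frame: x ahead of the robot, y to its left, z up, the work surface at z = 0. Lengths are in m, angles in rad, forces in N, time in s.
With the tool pointing down it reaches from about 0.4 to 0.85 m from the base axis. Payload 10.4 kg.
Tool frame: the origin (TCP) lies at the very end of the fingers, on their centre line; the grasp point (between the pads) lies 19 mm behind it; z points along the fingers, x is the direction in which the jaws open and shut, and the axes are right-handed (so a half turn about z gives the same grasp; the last joint's range is limited). The gripper opens to 87 mm and grips with 3 to 60 N. Pads are 19 mm wide; open, the fingers measure 117 mm over their backs; the gripper's body (75 mm by 190 mm) begins 51 mm behind the grasp point.
Start: joints at [-1.225, 0.332, -0.065, 1.46, 0.022, 1.35, -0.088], TCP at [0.225, 0.583, 0.223] pointing down, gripper open.
Joint ranges: [-2.6, 2.6], [-0.5, 2.12], [-1.47, 1.34], [0.16, 2.42], [-1.27, 4.41], [0.06, 2.06], [-2.6, 2.6]. Speed limits (rad/s): [2.22, 2.22, 2.79, 2.79, 3.14, 3.14, 3.14].

### API

Orientations are given as a unit quaternion [x, y, z, w].
In Python, from bench import r gives the robot as it stands. The module is installed in compiled form; this text tells all that it offers.
- The arm moves only by the tool carry_out, never from a script. Its argument "commands" is a list that holds one entry, the list of rows, each a list of 7 numbers: the closure in counts, from 0 (fully open) to 255 (shut), then the shift along the tool's x, y, z in units of 25 mm (1.0 is 25 mm), then the turn, a rotation vector about the tool's x, y, z in units of 5 degrees (1.0 is 5 degrees). A call has 1 to 12 rows; each row is the pose to reach, as a shift and turn from the pose measured when the call began, along the tool's axes at that moment; what a row does not reach only later rows make up. A row lasts 1/8 s, in which the tool goes at most 62.5 mm and 10.7 degrees, less where a joint would pass 70% of its speed; a pose out of reach is approached as far as the arm can. A call with a gripper value outside its range is refused whole. The fingers move at their own pace and stop on an object; "grip_force" is the grip in N (left out, the last holds). Time passes only in rows, so rows that repeat a pose let the fingers close. It gives the time, the measured TCP pose, the force and the opening at its end, in the units of the state.
- r.read_state(): the state, without advancing time (a new reading comes with each control period).
- r.camera(name): name is "scene" or "top" or "wrist"; returns the picture (384x512x3 uint8, blue, green, red); there is no depth.
- r.camera_info(name): a dict with "fx", "fy", "cx", "cy" (pixels), "origin" and "rotation" of the camera in the world. Camera axes: x right, y down, z forward; pixel columns grow to the right and rows downward; lengths in m; the calibration is good to about 2 mm. The wrist camera is an equidistant fisheye: a pixel r from the principal point sees the ray r / f radians off the axis. A picture is of the moment at which its call begins: read the wrist's pose just before it. camera_info takes no time and is no camera call; for the wrist camera it gives the pose at the moment of the call.
- r.close_job(): hands the job in, once; it reports no verdict.
The state is a dict: "time": time; "joint_positions": joint angles; "joint_vel": joint speeds; "joint_torque": joint torques, N m; "ee_pos": TCP position; "eef_rot": TCP orientation; "ft_force": force on the tool from outside, world axes, zero at the start; "torque": the same for the moment, N m; "width": finger opening in m.
Only numpy, scipy, OpenCV 4.12 (cv2) and the standard library are available. Lean on these libraries where they do the work, as an engineer would, in place of code of your own. Each camera call takes 0.05 s, during which the arm holds its last target.

## Working session

There is one attempt and no reset: what is moved stays moved. The work goes in short steps, Python scripts to look and compute and a tool call to move; the robot and the scene stay as the last step left them, time stands still between calls to the robot, and variables do not carry over. Pictures are saved under pics/ and viewed, and the job is handed in when it is done.

Besides the shell and the picture viewer there is one more tool, called after "Request:" as name(argument=value, ...), one argument or row to a line, values as JSON. carry_out: Moves the arm, as the interface text tells. Its arguments: {"type":"object","properties":{"commands":{"type":"array"},"grip_force":{"type":"number"}},"required":["commands"]}

```bash
mkdir -p pics; python3 - <<'E'
from bench import r
import cv2,json
s=r.read_state();print(s['time'],s['ee_pos'],s['eef_rot'],s['width'],s['ft_force'])
for n in ("top","scene"):
    cv2.imwrite(f"pics/{n}0.png",r.camera(n))
    i=r.camera_info(n);print(n,i)
E
```

```text
0.0 [0.22518146 0.58261734 0.22173514] [ 8.24772930e-01  5.65463616e-01 -5.68012861e-04  4.36389549e-04] 0.0871441013585728 [ 0.30860598 -0.59449911 -0.32720696]
top {'fx': 358.92962528372334, 'fy': 358.92962528372334, 'cx': 255.61391098146305, 'cy': 191.225758159617, 'origin': array([0.40504681, 0.00297584, 0.90373555]), 'rotation': array([ 0.7075404 , -0.70295034,  0.0483467 , -0.05394446])}
scene {'fx': 450.4133395548475, 'fy': 450.4133395548475, 'cx': 251.2150611102759, 'cy': 191.71335689492295, 'origin': array([1.11144352, 0.19403914, 0.77308958]), 'rotation': array([ 0.54558966,  0.76508224, -0.27967989, -0.19687623])}
```

View pics/top0.png

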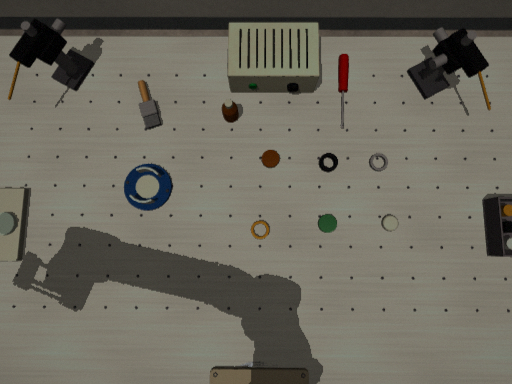

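View pics/scene0.png

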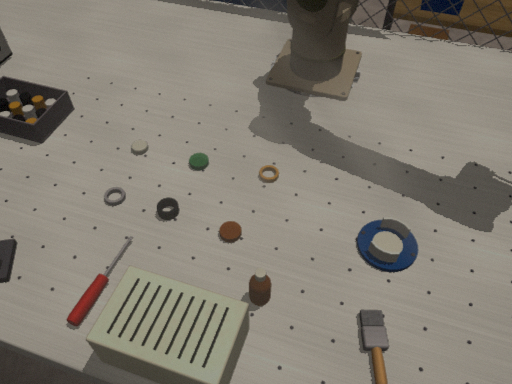

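```bash
cat > h.py <<'E'
import numpy as np,cv2
from scipy.spatial.transform import Rotation as R
from bench import r
def ray(info,u,v):
    M=np.asarray(info['rotation']); M=R.from_quat(M).as_matrix() if M.size==4 else M
    d=np.array([(u-info['cx'])/info['fx'],(v-info['cy'])/info['fy'],1.0])
    return np.array(info['origin']),M@d
def onplane(info,u,v,z):
    o,d=ray(info,u,v); return (o+d*(z-o[2])/d[2])[:2]
def blobs(mask,amin=40):
    n,l,st,c=cv2.connectedComponentsWithStats(mask.astype(np.uint8))
    out=[]
    for i in range(1,n):
        if st[i,4]>=amin:
            # centre from hull
            pts=np.argwhere(l==i)[:,::-1].astype(np.int32)
            h=cv2.convexHull(pts); m=cv2.moments(h)
            out.append((m['m10']/m['m00'],m['m01']/m['m00'],int(st[i,4]),st[i,2],st[i,3]))
    return out
E
python3 - <<'E'
from h import *
cams={n:(cv2.imread(f"pics/{n}0.png"),r.camera_info(n)) for n in("top","scene")}
for n,(im,info) in cams.items():
    hsv=cv2.cvtColor(im,cv2.COLOR_BGR2HSV); H,S,V=[hsv[...,i].astype(int) for i in range(3)]
    masks={'green':((H>45)&(H<90)&(S>90),14),'brass':((H>8)&(H<25)&(S>100)&(V>110),12),
     'black':((V<45),22),'blue':((H>100)&(H<125)&(S>130),10)}
    for k,(m,z) in masks.items():
        for b in blobs(m,30 if k!='blue' else 300):
            print(n,k,np.round(b,1),'top plane',onplane(info,b[0],b[1],z).round(4) if 0 else onplane(info,b[0],b[1],z/1000).round(4), 'mid',onplane(info,b[0],b[1],z/2000).round(4))
im=cams['top'][0]
cv2.imwrite("pics/crop.png",np.hstack([cv2.resize(im[155:220,115:180],(390,390),interpolation=cv2.INTER_NEAREST),cv2.resize(im[140:205,295:360],(390,390),interpolation=cv2.INTER_NEAREST)]))
E
```

```text
top green [252.5  85.6  42.    8.    6. ] top plane [0.8142 0.0206] mid [0.8174 0.0208]
top green [327.1 222.9 247.   18.   17. ] top plane [ 0.4567 -0.1667] mid [ 0.4571 -0.168 ]
top brass [142.3  90.2  66.    8.   21. ] top plane [0.8013 0.3098] mid [0.8039 0.3119]
top brass [507.9 209.5  63.    8.   10. ] top plane [ 0.493  -0.6152] mid [ 0.4935 -0.6194]
top brass [259.4 229.9 102.   18.   17. ] top plane [4.384e-01 4.000e-04] mid [4.387e-01 4.000e-04]Traceback (most recent call last):
  File "<stdin>", line 8, in <module>
  File "h.py", line 18, in blobs
    out.append((m['m10']/m['m00'],m['m01']/m['m00'],int(st[i,4]),st[i,2],st[i,3]))
                ~~~~~~~~^~~~~~~~~
ZeroDivisionError: float division by zero
```

```bash
sed -i "s/if st\[i,4\]>=amin:/if st[i,4]>=amin and st[i,2]>4 and st[i,3]>4 and st[i,2]<70 and st[i,3]<70:/" h.py
python3 - <<'E'
from h import *
cams={n:(cv2.imread(f"pics/{n}0.png"),r.camera_info(n)) for n in("top","scene")}
for n,(im,info) in cams.items():
    hsv=cv2.cvtColor(im,cv2.COLOR_BGR2HSV); H,S,V=[hsv[...,i].astype(int) for i in range(3)]
    masks={'green':((H>45)&(H<90)&(S>90),14),'brass':((H>8)&(H<25)&(S>80)&(V>100),12),
     'black':((V<70),22),'blue':((H>100)&(H<125)&(S>130),10)}
    for k,(m,z) in masks.items():
        for b in blobs(m,60 if k!='blue' else 300):
            p=onplane(info,b[0],b[1],z/2000)
            if .35<p[0]<.75 and abs(p[1])<.4: print(n,k,np.round(b,1),'top plane',onplane(info,b[0],b[1],z/1000).round(4),'mid',p.round(4))
im=cams['top'][0]
cv2.imwrite("pics/crop.png",np.hstack([cv2.resize(im[155:220,115:180],(390,390),interpolation=cv2.INTER_NEAREST),cv2.resize(im[140:205,295:360],(390,390),interpolation=cv2.INTER_NEAREST)]))
E
```

```text
top green [327.1 222.9 247.   18.   17. ] top plane [ 0.4567 -0.1667] mid [ 0.4571 -0.168 ]
top brass [259.4 229.7 130.   18.   18. ] top plane [0.4391 0.0005] mid [4.393e-01 4.000e-04]
top black [152.7 116.1 286.   20.   30. ] top plane [0.727  0.2759] mid [0.731  0.2793]
top black [231.6 111.  294.   21.   21. ] top plane [0.7415 0.0736] mid [0.7457 0.0745]
top black [327.6 161.9 217.   20.   19. ] top plane [ 0.609  -0.1695] mid [ 0.6116 -0.1717]
top black [ 148.2  186.3 1137.    49.    48. ] top plane [0.5443 0.2784] mid [0.546  0.2819]
top blue [147.6 186.5 979.   48.   46. ] top plane [0.5457 0.2836] mid [0.5465 0.2852]
scene brass [268.5 172.2 124.   20.   15. ] top plane [0.4409 0.0007] mid [ 0.4356 -0.0009]
scene black [167.5 208.9 337.   22.   22. ] top plane [ 0.6188 -0.1667] mid [ 0.6116 -0.1719]
scene black [391.4 231.7 113.   29.   14. ] top plane [0.5247 0.2879] mid [0.5161 0.2892]
scene black [380.5 257.7 177.   56.   34. ] top plane [0.5933 0.2765] mid [0.5857 0.2777]
scene black [380.3 254.7 339.   35.   22. ] top plane [0.5866 0.275 ] mid [0.5789 0.2762]
scene black [258.8 294.8 287.   21.   21. ] top plane [0.7445 0.0786] mid [0.7391 0.0769]
scene black [368.5 331.2 140.   24.   41. ] top plane [0.7482 0.2794] mid [0.7429 0.2807]
scene blue [383.8 247.8 761.   57.   51. ] top plane [0.5599 0.2804] mid [0.5563 0.281 ]
```

View pics/crop.png

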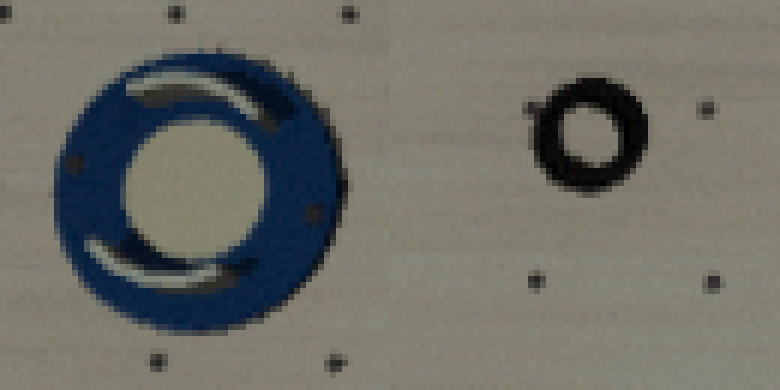

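```bash
python3 - <<'E'
from h import *
info=r.camera_info('top')
f=lambda x,y,z:onplane(info,115+x/6-.5,155+y/6-.5,z)
a,b=f(75,163,.01),f(315,213,.01); print(a,b,(a+b)/2,np.degrees(np.arctan2(*(a-b))))
im=cv2.imread('pics/top0.png')
hsv=cv2.cvtColor(im,cv2.COLOR_BGR2HSV);m=(hsv[...,1]<60)&(hsv[...,2]>120)
n,l,st,c=cv2.connectedComponentsWithStats(m.astype(np.uint8)); i=l[187,148]; print(c[i],st[i],onplane(info,*c[i],.01))
im=cv2.imread('pics/scene0.png');i2=r.camera_info('scene')
cv2.imwrite("pics/crop2.png",cv2.resize(im[205:285,340:430],None,fx=6,fy=6,interpolation=cv2.INTER_NEAREST))
hsv=cv2.cvtColor(im,cv2.COLOR_BGR2HSV);H,S,V=[hsv[...,i].astype(int) for i in range(3)]
for b in blobs((H>40)&(H<95)&(S>70)&(V<140),60): print(b,onplane(i2,b[0],b[1],.007))
s=r.read_state();M=R.from_quat(s['eef_rot']).as_matrix();print(M.round(3))
print(r.camera_info('wrist'))
E
```

```text
[0.55786631 0.33649411] [0.5371314  0.23407018] [0.54749885 0.28528214] 11.444409296595067
[146.98453608 186.09536082] [136 176  23  22 388] [0.5468061  0.28517863]
(198.3678861788618, 159.5721544715447, 182, np.int32(18), np.int32(12)) [ 0.45173764 -0.16969777]
[[ 0.361  0.933 -0.   ]
 [ 0.933 -0.361 -0.001]
 [-0.001  0.    -1.   ]]
{'fx': 297.3186396354542, 'fy': 297.3186396354542, 'cx': 256.5927756670593, 'cy': 192.82274068199922, 'origin': array([0.15573259, 0.60874297, 0.38359284]), 'rotation': array([0.81654666, 0.56015487, 0.07789422, 0.11580402])}
```

View pics/crop2.png

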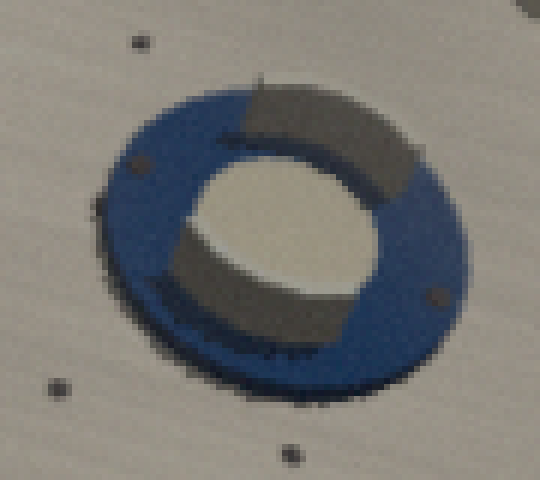

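```bash
cat >> h.py <<'E'
YAW=78.6
def plan(x,y,z,yaw=YAW):
    s=r.read_state();M=R.from_quat(s['eef_rot'])
    Rt=R.from_euler('z',yaw,degrees=True)*R.from_euler('x',180,degrees=True)
    d=M.inv().apply(np.array([x,y,z])-s['ee_pos'])/.025
    w=np.degrees((M.inv()*Rt).as_rotvec())/5
    print('t',round(s['time'],2),'pos',s['ee_pos'].round(4),'F',s['ft_force'].round(2),'w',round(s['width'],4)); print('shift',d.round(2),'turn',w.round(2))
E
python3 - <<'E'
from h import *
i2=r.camera_info('scene');print(onplane(i2,387.7,243,.01))
plan(.6116,-.1717,.15)
E
```

```text
[0.54572682 0.28618187]
t 0.1 pos [0.2252 0.5827 0.2218] F [-0.33  0.38  1.05] w 0.0866
shift [-22.57  25.29   2.9 ] turn [-0.    0.01 -1.95]
```

Request:
carry_out(
  commands=[
    [[0,-5,5.5,0,0,0,-0.5],[0,-10,11,0,0,0,-1],[0,-15,17,0,0,0,-1.95],[0,-22.57,25.29,2.9,0,0,-1.95],[0,-22.57,25.29,2.9,0,0,-1.95],[0,-22.57,25.29,2.9,0,0,-1.95],[0,-22.57,25.29,2.9,0,0,-1.95],[0,-22.57,25.29,2.9,0,0,-1.95],[0,-22.57,25.29,2.9,0,0,-1.95],[0,-22.57,25.29,2.9,0,0,-1.95],[0,-22.57,25.29,2.9,0,0,-1.95],[0,-22.57,25.29,2.9,0,0,-1.95]],
  ],
  grip_force=20,
)

```text
time: 1.6
ee_pos: [0.566, -0.0833, 0.1609]
eef_rot: [0.774, 0.634, -0.0, 0.0]
ft_force: [0.6, 0.6, -0.4]
width: 0.0873
```

```bash
python3 -c "
from h import *
plan(.6116,-.1717,.15);print(r.read_state()['joint_positions'])"
```

```text
t 1.6 pos [ 0.566  -0.0833  0.1609] F [ 0.6   0.65 -0.36] w 0.0873
shift [-3.11  2.48  0.44] turn [0.   0.01 0.01]
[-0.37575734  0.27513841  0.52326916  1.71160181 -0.14538761  1.1938822
  1.55774347]
```

Request:
carry_out(
  commands=[
    [[0,-3.11,2.48,0.44,0,0,0],[0,-3.11,2.48,0.44,0,0,0],[0,-3.11,2.48,0.44,0,0,0],[0,-3.11,2.48,0.44,0,0,0],[0,-3.11,2.48,0.44,0,0,0]],
  ],
)

```text
time: 2.22
ee_pos: [0.6115, -0.1702, 0.1501]
eef_rot: [0.773, 0.634, -0.0, 0.0]
ft_force: [-0.8, 0.2, -0.4]
width: 0.0869
```

```bash
python3 -c "
from h import *
plan(.6116,-.1717,.004);print(r.read_state()['joint_positions'].round(2), r.camera_info('wrist'))
cv2.imwrite('pics/w1.png',r.camera('wrist'))"
```

```text
t 2.23 pos [ 0.6115 -0.1702  0.1501] F [-0.79  0.21 -0.36] w 0.0869
shift [-0.06  0.02  5.84] turn [-0.    0.    0.03]
[-0.22  0.44  0.55  1.55 -0.24  1.22  1.75] {'fx': 297.3186396354542, 'fy': 297.3186396354542, 'cx': 256.5927756670593, 'cy': 192.82274068199922, 'origin': array([ 0.53834833, -0.15686902,  0.31182805]), 'rotation': array([0.76528819, 0.6284167 , 0.08786904, 0.10819185])}
```

View pics/w1.png

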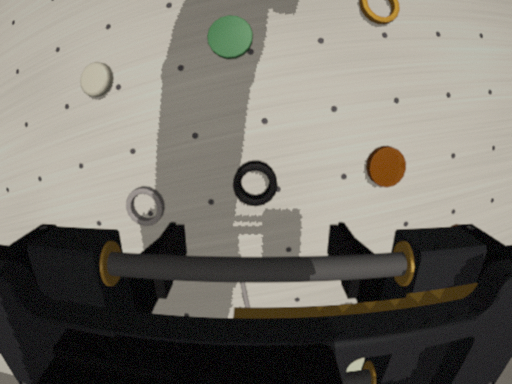

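```bash
cat >> h.py <<'E'
def fish(info,u,v,z):
    dx,dy=(u-info['cx'])/info['fx'],(v-info['cy'])/info['fy'];t=np.hypot(dx,dy);k=np.sin(t)/t if t>0 else 1
    d=R.from_quat(info['rotation']).apply([dx*k,dy*k,np.cos(t)]);o=np.array(info['origin'])
    return (o+d*(z-o[2])/d[2])[:2]
E
python3 - <<'E'
from h import *
im=cv2.imread('pics/w1.png');info=r.camera_info('wrist')
hsv=cv2.cvtColor(im,cv2.COLOR_BGR2HSV);H,S,V=[hsv[...,i].astype(int) for i in range(3)]
for k,m,z in(('green',(H>45)&(H<90)&(S>80),.007),('brass',(H>8)&(H<28)&(S>90)&(V>100),.006),('black',V<50,.011)):
  for b in blobs(m,200): print(k,np.round(b,1),fish(info,b[0],b[1],z).round(4),fish(info,b[0],b[1],2*z).round(4))
E
```

```text
green [228.3  37.4 771.   43.   42. ] [ 0.4581 -0.1707] [ 0.46   -0.1703]
brass [381.6   9.4 314.   38.   23. ] [ 0.4474 -0.0009] [ 0.4492 -0.0039]
brass [ 387.3  166.7 1111.    36.    40. ] [ 0.6231 -0.0254] [ 0.6215 -0.0279]
black [254.7 183.1 874.   43.   43. ] [ 0.6123 -0.1741] [ 0.6096 -0.1735]
black [345.2 243.4 926.   46.   35. ] [ 0.7026 -0.0858] [ 0.6966 -0.0884]
```

Request:
carry_out(
  commands=[
    [[0,-0.11,0.03,2,0,0,0],[0,-0.11,0.03,4,0,0,0],[0,-0.11,0.03,5,0,0,0],[0,-0.11,0.03,5.6,0,0,0],[0,-0.11,0.03,5.8,0,0,0],[0,-0.11,0.03,5.8,0,0,0],[255,-0.11,0.03,5.8,0,0,0],[255,-0.11,0.03,5.8,0,0,0],[255,-0.11,0.03,5.8,0,0,0],[255,-0.11,0.03,5.8,0,0,0],[255,-0.11,0.03,5.8,0,0,0],[255,-0.11,0.03,5.8,0,0,0]],
  ],
)

```text
time: 3.78
ee_pos: [0.6117, -0.1732, 0.0052]
eef_rot: [0.773, 0.634, -0.0, 0.0]
ft_force: [-0.1, 0.6, 0.9]
width: 0.0459
```

```bash
python3 -c "
from h import *
plan(.547,.2855,.12)"
```

```text
t 3.77 pos [ 0.6117 -0.1732  0.0052] F [-0.12  0.58  0.93] w 0.0459
shift [17.49 -6.12 -4.6 ] turn [0.   0.   0.03]
```

Request:
carry_out(
  commands=[
    [[255,0,0,-2,0,0,0],[255,0,0,-4,0,0,0],[255,2,-0.7,-4.6,0,0,0],[255,4,-1.4,-4.6,0,0,0],[255,6,-2.1,-4.6,0,0,0],[255,8,-2.8,-4.6,0,0,0],[255,10,-3.5,-4.6,0,0,0],[255,12,-4.2,-4.6,0,0,0],[255,14,-4.9,-4.6,0,0,0],[255,16,-5.6,-4.6,0,0,0],[255,17.5,-6.12,-4.6,0,0,0],[255,17.5,-6.12,-4.6,0,0,0]],
  ],
)

```text
time: 5.28
ee_pos: [0.5453, 0.29, 0.1196]
eef_rot: [0.771, 0.637, -0.0, -0.001]
ft_force: [0.5, 0.0, -0.2]
width: 0.0456
```

Request:
carry_out(
  commands=[
    [[255,0,0,0,0,0,0],[255,0,0,0,0,0,0]],
  ],
)

```text
time: 5.52
ee_pos: [0.5455, 0.289, 0.1195]
eef_rot: [0.771, 0.636, -0.0, -0.001]
ft_force: [-0.1, 0.1, -1.0]
width: 0.0457
```

```bash
python3 -c "
from h import *
plan(.547,.2855,.0155);
cv2.imwrite('pics/w2.png',r.camera('wrist'))
im=cv2.imread('pics/w2.png');info=r.camera_info('wrist')
hsv=cv2.cvtColor(im,cv2.COLOR_BGR2HSV);H,S,V=[hsv[...,i].astype(int) for i in range(3)]
n,l,st,c=cv2.connectedComponentsWithStats(((H>100)&(H<125)&(S>130)).astype(np.uint8))
print(st[1:][st[1:,4]>500])
"
```

```text
t 5.53 pos [0.5455 0.289  0.1195] F [-0.11  0.06 -0.96] w 0.0457
shift [-0.13  0.09  4.16] turn [-0.01 -0.    0.09]
[[ 193  130  121  102 4975]]
```

View pics/w2.png

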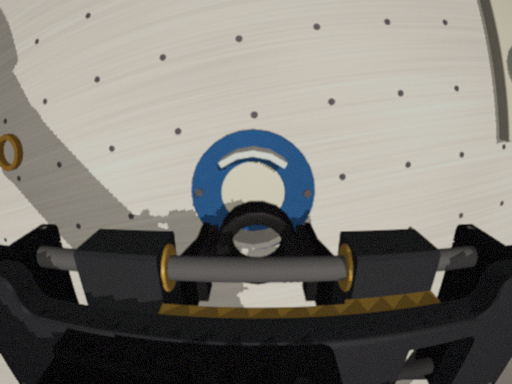

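```bash
python3 -c "
from h import *
info=r.camera_info('wrist')
a,b=fish(info,198,193,.01),fish(info,307,194,.01);print(a,b,(a+b)/2)
for u,v in((193,190),(313.5,190),(253,130)):print(fish(info,u,v,.01))
plan(.547,.2855,.0155)"
```

```text
[0.53821546 0.23135085] [0.5591224  0.33401846] [0.54866893 0.28268465]
[0.53435957 0.22723019]
[0.55637961 0.34083762]
[0.48988075 0.29484737]
t 5.58 pos [0.5456 0.2889 0.1196] F [ 1.06 -0.78 -0.08] w 0.0454
shift [-0.12  0.08  4.16] turn [-0.01 -0.    0.08]
```

Request:
carry_out(
  commands=[
    [[255,-0.16,0.08,0,0,0,0],[255,-0.16,0.08,1.2,0,0,0],[255,-0.16,0.08,2.4,0,0,0],[255,-0.16,0.08,3.3,0,0,0],[255,-0.16,0.08,3.8,0,0,0],[255,-0.16,0.08,4.0,0,0,0],[255,-0.16,0.08,4.15,0,0,0],[255,-0.16,0.08,4.15,0,0,0],[255,-0.16,0.08,4.15,0,0,0]],
  ],
)

```text
time: 6.7
ee_pos: [0.5471, 0.2848, 0.0165]
eef_rot: [0.772, 0.636, 0.0, -0.0]
ft_force: [-0.6, -0.3, 0.3]
width: 0.0454
```

Request:
carry_out(
  commands=[
    [[60,0,0,0,0,0,0],[60,0,0,0,0,0,0],[60,0,0,0,0,0,0],[60,0,0,0,0,0,0],[60,0,0,-1.5,0,0,0],[60,0,0,-3.5,0,0,0],[0,0,0,-5,0,0,0],[0,0,0,-5,0,0,0]],
  ],
)

```text
time: 7.7
ee_pos: [0.5487, 0.2855, 0.1448]
eef_rot: [0.772, 0.636, 0.003, -0.0]
ft_force: [0.3, -0.0, 0.1]
width: 0.0795
```

```bash
python3 -c "
from h import *
plan(.457,-.169,.15)
a=r.camera('top');b=r.camera('scene')
cv2.imwrite('pics/c3.png',np.hstack([cv2.resize(a[155:220,115:180],(390,390),interpolation=cv2.INTER_NEAREST),cv2.resize(b[205:285,340:420],(390,390),interpolation=cv2.INTER_NEAREST)]))"
```

```text
t 7.7 pos [0.5487 0.2855 0.1448] F [ 0.26 -0.03  0.06] w 0.0795
shift [-18.54  -0.13  -0.3 ] turn [ 0.04 -0.06  0.08]
```

View pics/c3.png

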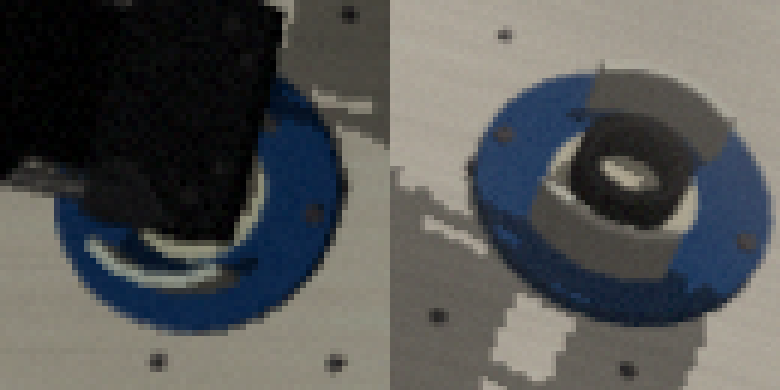

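The scene view (right) shows the spacer upright and central on the white target; the top view is hidden by the arm. Next I go to the glass.

Request:
carry_out(
  commands=[
    [[0,-2,0,0,0,0,0],[0,-4,0,0,0,0,0],[0,-6,0,0,0,0,0],[0,-8,0,0,0,0,0],[0,-10,0,0,0,0,0],[0,-12,0,0,0,0,0],[0,-14,0,0,0,0,0],[0,-16,0,0,0,0,0],[0,-18,0,0,0,0,0],[0,-18.54,-0.13,-0.3,0,0,0],[0,-18.54,-0.13,-0.3,0,0,0],[0,-18.54,-0.13,-0.3,0,0,0]],
  ],
)

```text
time: 9.3
ee_pos: [0.4557, -0.1681, 0.1477]
eef_rot: [0.771, 0.637, 0.0, -0.001]
ft_force: [0.1, -0.2, 0.3]
width: 0.0871
```

Request:
carry_out(
  commands=[
    [[0,0,0,0,0,0,0],[0,0,0,0,0,0,0]],
  ],
)

```text
time: 9.55
ee_pos: [0.4559, -0.167, 0.1474]
eef_rot: [0.77, 0.638, 0.0, -0.001]
ft_force: [-0.4, -0.3, 0.6]
width: 0.087
```

```bash
cat > look.py <<'E'
from h import *
import sys
info=r.camera_info('wrist');im=r.camera('wrist');cv2.imwrite('pics/%s.png'%sys.argv[1],im)
hsv=cv2.cvtColor(im,cv2.COLOR_BGR2HSV);H,S,V=[hsv[...,i].astype(int) for i in range(3)]
for k,m,z in(('green',(H>45)&(H<90)&(S>80),.007),('brass',(H>8)&(H<28)&(S>90)&(V>100),.006)):
  for b in blobs(m,200): print(k,np.round(b,1),fish(info,b[0],b[1],z).round(4))
E
python3 look.py w4; python3 -c "
from h import *
plan(.4575,-.169,.003)"
```

```text
green [ 256.4  183.8 1373.    42.    42. ] [ 0.458 -0.169]
brass [402.5 142.4 581.   35.   40. ] [ 0.441  -0.0009]
t 9.6 pos [ 0.4559 -0.1674  0.1475] F [ 0.23  0.36 -0.21] w 0.0872
shift [-0.06  0.08  5.78] turn [-0.02 -0.02  0.12]
```

View pics/w4.png

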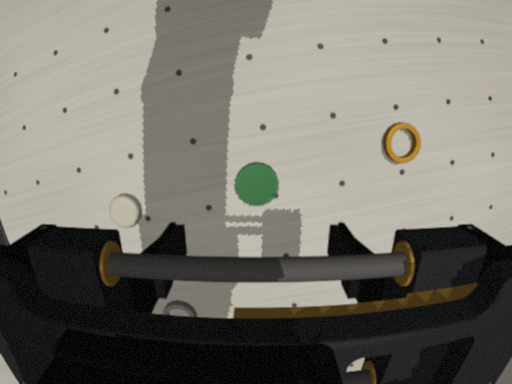

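The green disc at (256,184) lies where the top view put it, (0.458,-0.169), and the brass ring is at (402,142).

Request:
carry_out(
  commands=[
    [[0,-0.06,0.08,2,0,0,0.12],[0,-0.06,0.08,4,0,0,0.12],[0,-0.06,0.08,5,0,0,0.12],[0,-0.06,0.08,5.6,0,0,0.12],[0,-0.06,0.08,5.78,0,0,0.12],[0,-0.06,0.08,5.78,0,0,0.12],[255,-0.06,0.08,5.78,0,0,0.12],[255,-0.06,0.08,5.78,0,0,0.12],[255,-0.06,0.08,5.78,0,0,0.12],[255,-0.06,0.08,5.78,0,0,0.12],[255,-0.06,0.08,5.78,0,0,0.12],[255,-0.06,0.08,5.78,0,0,0.12]],
  ],
  grip_force=35,
)

```text
time: 11.1
ee_pos: [0.4574, -0.1689, 0.003]
eef_rot: [0.774, 0.634, 0.0, -0.001]
ft_force: [-0.3, 0.2, 0.7]
width: 0.0448
```

```bash
python3 -c "
from h import *
plan(.547,.2848,.12)"
```

```text
t 11.1 pos [ 0.4574 -0.1689  0.003 ] F [-0.34  0.15  0.7 ] w 0.0448
shift [18.5  -0.07 -4.65] turn [-0.02 -0.02  0.  ]
```

Request:
carry_out(
  commands=[
    [[255,0,0,-0.3,0,0,0],[255,0,0,-0.8,0,0,0],[255,0,0,-0.8,0,0,0]],
  ],
)

```text
time: 11.48
ee_pos: [0.4584, -0.1692, 0.0243]
eef_rot: [0.774, 0.633, 0.001, -0.0]
ft_force: [1.0, 0.6, -0.4]
width: 0.0446
```

```bash
python3 look.py w5; python3 -c "
from h import *
plan(.547,.2848,.12)"
```

```text
brass [ 475.1  157.  1162.    43.    60. ] [ 4.408e-01 -3.000e-04]
t 11.53 pos [ 0.458  -0.1689  0.0237] F [ 0.    0.31 -0.71] w 0.0447
shift [18.5  -0.09 -3.82] turn [-0.   -0.02  0.  ]
```

View pics/w5.png

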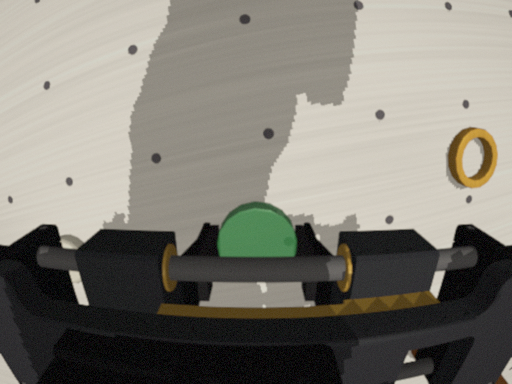

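The glass at (257,237) is held level between the pads; it rose with the fingers.

Request:
carry_out(
  commands=[
    [[255,0,0,-1,0,0,0],[255,0,0,-2.5,0,0,0],[255,1.5,0,-3.8,0,0,0],[255,3.3,0,-3.82,0,0,0],[255,5.2,0,-3.82,0,0,0],[255,7.1,0,-3.82,0,0,0],[255,9,0,-3.82,0,0,0],[255,11,0,-3.82,0,0,0],[255,13,0,-3.82,0,0,0],[255,15,0,-3.82,0,0,0],[255,17,-0.1,-3.82,0,0,0],[255,18.5,-0.09,-3.82,0,0,0]],
  ],
)

```text
time: 13.02
ee_pos: [0.5465, 0.2873, 0.1195]
eef_rot: [0.773, 0.634, 0.0, -0.001]
ft_force: [-0.1, -0.5, -0.3]
width: 0.0445
```

Request:
carry_out(
  commands=[
    [[255,0,0,0,0,0,0],[255,0,0,0,0,0,0],[255,0,0,0,0,0,0]],
  ],
)

```text
time: 13.4
ee_pos: [0.5467, 0.2858, 0.1196]
eef_rot: [0.774, 0.634, 0.0, -0.001]
ft_force: [0.9, 0.0, -0.4]
width: 0.0449
```

```bash
python3 look.py w6; python3 -c "
from h import *
cv2.imwrite('pics/s6.png',cv2.resize(r.camera('scene')[185:295,320:450],None,fx=5,fy=5))
plan(.547,.2848,.036)"
```

```text
brass [  8.3 152.7 231.   19.   36. ] [ 0.4411 -0.004 ]
brass [165.9 269.9 204.    9.   45. ] [0.6181 0.1678]
t 13.5 pos [0.5467 0.2862 0.1197] F [ 0.85 -0.37 -1.09] w 0.0449
shift [-0.06  0.03  3.35] turn [-0.01 -0.02  0.01]
```

View pics/w6.png

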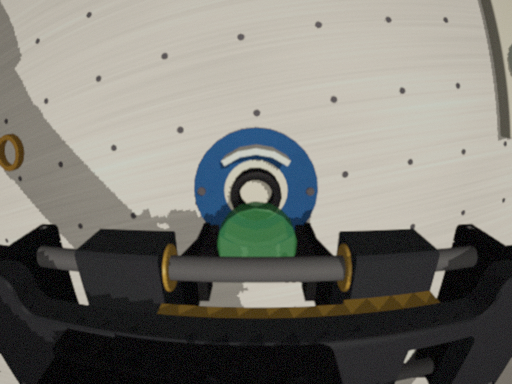

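View pics/s6.png

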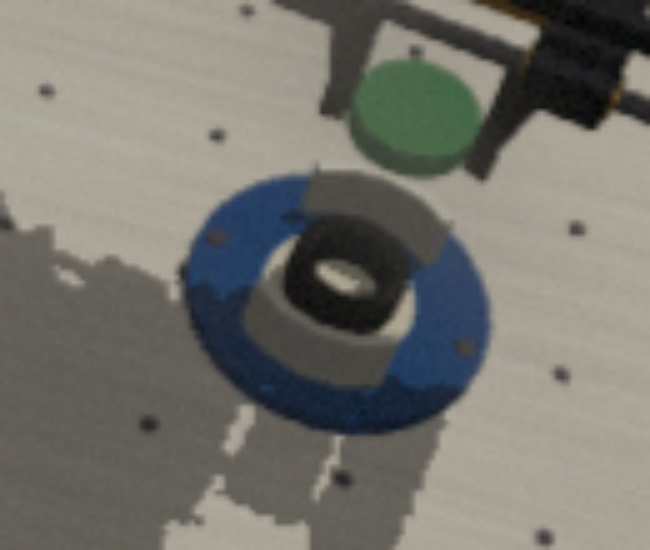

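Spacer seated centrally in the nest, glass held level above it (scene crop, about (415,115)). I lower it slowly.

Request:
carry_out(
  commands=[
    [[255,-0.06,0.03,1,0,0,0],[255,-0.06,0.03,2,0,0,0],[255,-0.06,0.03,2.7,0,0,0],[255,-0.06,0.03,3.1,0,0,0],[255,-0.06,0.03,3.25,0,0,0],[255,-0.06,0.03,3.33,0,0,0],[255,-0.06,0.03,3.37,0,0,0],[255,-0.06,0.03,3.37,0,0,0],[255,-0.06,0.03,3.37,0,0,0]],
  ],
)

```text
time: 14.62
ee_pos: [0.5473, 0.2848, 0.0358]
eef_rot: [0.774, 0.634, 0.001, -0.001]
ft_force: [-0.2, -0.9, -0.8]
width: 0.0448
```

```bash
python3 -c "
from h import *
cv2.imwrite('pics/s7.png',cv2.resize(r.camera('scene')[185:295,320:450],None,fx=5,fy=5))
plan(.547,.2848,.035)"
```

```text
t 14.68 pos [0.5472 0.2848 0.0357] F [ 0.38  0.19 -1.02] w 0.0447
shift [-0.   -0.01  0.03] turn [-0.01 -0.02  0.01]
```

View pics/s7.png

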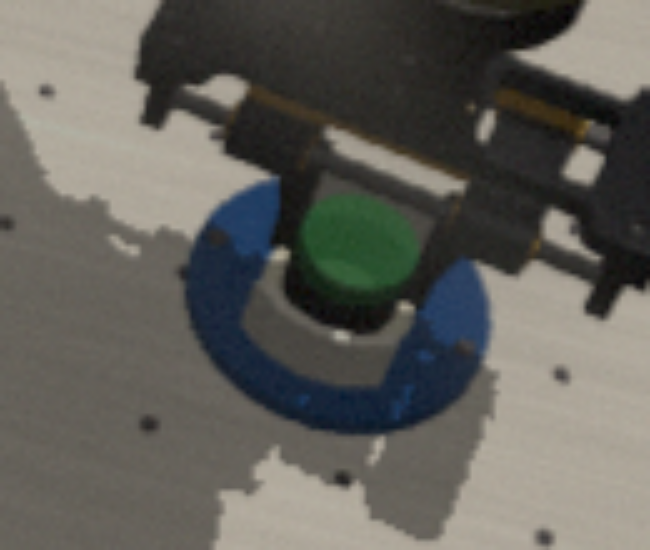

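The glass sits on the spacer or less than 1 mm above it. One more small step down, then release.

Request:
carry_out(
  commands=[
    [[255,0,0,0.03,0,0,0],[255,0,0,0.03,0,0,0],[60,0,0,0.03,0,0,0],[60,0,0,0.03,0,0,0],[60,0,0,0.03,0,0,0],[60,0,0,0.03,0,0,0],[60,0,0,-1,0,0,0],[60,0,0,-2.5,0,0,0],[0,0,0,-4.5,0,0,0],[0,0,0,-4.5,0,0,0]],
  ],
)

```text
time: 15.92
ee_pos: [0.5494, 0.2854, 0.1525]
eef_rot: [0.774, 0.634, 0.004, -0.001]
ft_force: [-0.1, -0.0, -0.5]
width: 0.0792
```

```bash
python3 look.py w8; python3 -c "
from h import *
cv2.imwrite('pics/s8.png',cv2.resize(r.camera('scene')[185:295,320:450],None,fx=5,fy=5))
plan(.4403,-.0006,.13)"
```

```text
green [ 254.3  185.4 1832.    47.    51. ] [0.555  0.2814]
brass [ 21.9 146.  260.   23.   35. ] [ 0.4403 -0.0061]
t 16.02 pos [0.5473 0.2846 0.1484] F [ 0.2  -0.87 -0.76] w 0.0842
shift [-12.03  -1.95   0.7 ] turn [-0.   -0.03  0.01]
```

View pics/s8.png

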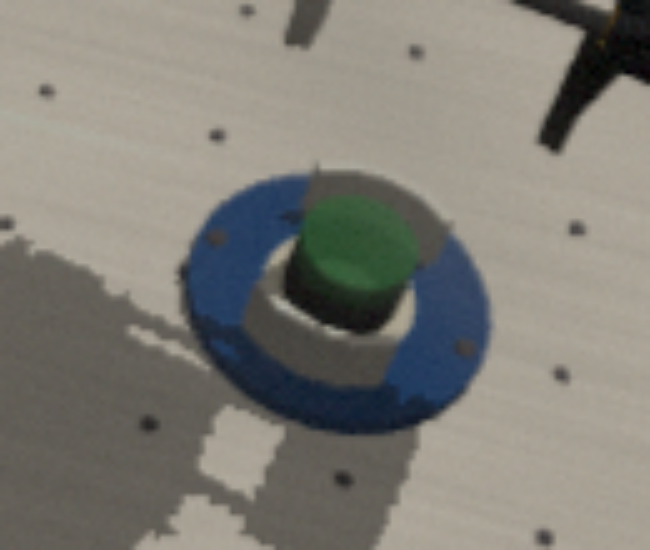

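The glass lies flat on the spacer. Now the brass ring.

Request:
carry_out(
  commands=[
    [[0,-2,-0.3,0,0,0,0],[0,-4,-0.65,0,0,0,0],[0,-6,-1,0,0,0,0],[0,-8,-1.3,0.3,0,0,0],[0,-10,-1.6,0.5,0,0,0],[0,-12.03,-1.95,0.7,0,0,0],[0,-12.03,-1.95,0.7,0,0,0],[0,-12.03,-1.95,0.7,0,0,0],[0,-12.03,-1.95,0.7,0,0,0],[0,-12.03,-1.95,0.7,0,0,0]],
  ],
)

```text
time: 17.27
ee_pos: [0.4404, 0.0002, 0.1298]
eef_rot: [0.773, 0.634, 0.001, -0.001]
ft_force: [-0.4, -0.0, -0.6]
width: 0.0872
```

```bash
python3 look.py w9; python3 -c "
from h import *
plan(.4405,-.0006,.003)"
```

```text
green [499.6 229.  608.   30.   33. ] [0.5632 0.3145]
brass [256.  186.2 876.   45.   45. ] [ 0.4409 -0.0018]
t 17.32 pos [0.4404 0.     0.1299] F [ 0.47 -0.73  0.3 ] w 0.087
shift [-0.04  0.01  5.07] turn [-0.   -0.03  0.02]
```

Request:
carry_out(
  commands=[
    [[0,-0.04,0.01,2,0,0,0],[0,-0.04,0.01,3.7,0,0,0],[0,-0.04,0.01,4.6,0,0,0],[0,-0.04,0.01,5,0,0,0],[0,-0.04,0.01,5.07,0,0,0],[0,-0.04,0.01,5.07,0,0,0],[255,-0.04,0.01,5.07,0,0,0],[255,-0.04,0.01,5.07,0,0,0],[255,-0.04,0.01,5.07,0,0,0],[255,-0.04,0.01,5.07,0,0,0],[255,-0.04,0.01,5.07,0,0,0],[255,-0.04,0.01,5.07,0,0,0]],
  ],
  grip_force=30,
)

```text
time: 18.82
ee_pos: [0.4405, -0.0007, 0.0031]
eef_rot: [0.773, 0.634, 0.001, -0.001]
ft_force: [0.2, 0.2, 0.7]
width: 0.0449
```

Request:
carry_out(
  commands=[
    [[255,0,0,-1,0,0,0],[255,0,0,-2.5,0,0,0],[255,0,0,-4,0,0,0],[255,0,0,-5.4,0,0,0],[255,0,0,-5.4,0,0,0]],
  ],
)

```text
time: 19.45
ee_pos: [0.442, -0.0008, 0.1403]
eef_rot: [0.773, 0.634, 0.003, -0.0]
ft_force: [0.0, 0.2, -1.2]
width: 0.045
```

```bash
python3 look.py w10; python3 -c "
from h import *
plan(.547,.2845,.14)"
```

```text
green [494.8 225.1 660.   29.   34. ] [0.5642 0.3142]
t 19.5 pos [ 0.441  -0.0008  0.1387] F [-0.13 -0.08 -1.1 ] w 0.0449
shift [12.02  1.93 -0.  ] turn [ 0.01 -0.04  0.02]
```

View pics/w10.png

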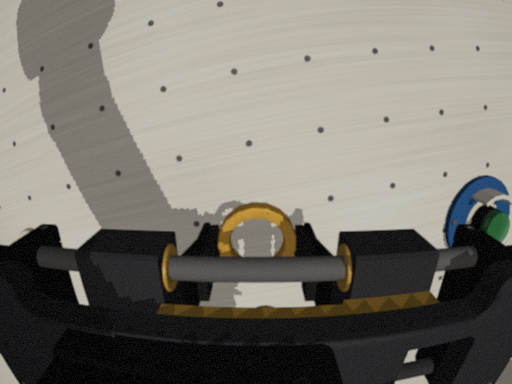

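The brass ring at (256,235) is held; the stack stands at (490,222). I carry it over.

Request:
carry_out(
  commands=[
    [[255,1.5,0.24,0,0,0,0],[255,3.5,0.56,0,0,0,0],[255,5.5,0.88,0,0,0,0],[255,7.5,1.2,0,0,0,0],[255,9.5,1.52,0,0,0,0],[255,11,1.77,0,0,0,0],[255,12.02,1.93,0,0,0,0],[255,12.02,1.93,0,0,0,0],[255,12.02,1.93,0,0,0,0],[255,12.02,1.93,0,0,0,0]],
  ],
)

```text
time: 20.75
ee_pos: [0.5469, 0.2831, 0.1396]
eef_rot: [0.774, 0.634, 0.002, -0.001]
ft_force: [-0.0, -0.1, -0.7]
width: 0.0449
```

```bash
python3 -c "
from h import *
cv2.imwrite('pics/s11.png',cv2.resize(r.camera('scene')[165:295,320:450],None,fx=4,fy=4))
plan(.547,.2845,.05)"
```

```text
t 20.8 pos [0.547  0.2834 0.1399] F [-0.41 -0.93 -0.97] w 0.0448
shift [ 0.03 -0.01  3.6 ] turn [ 0.01 -0.04  0.01]
```

View pics/s11.png

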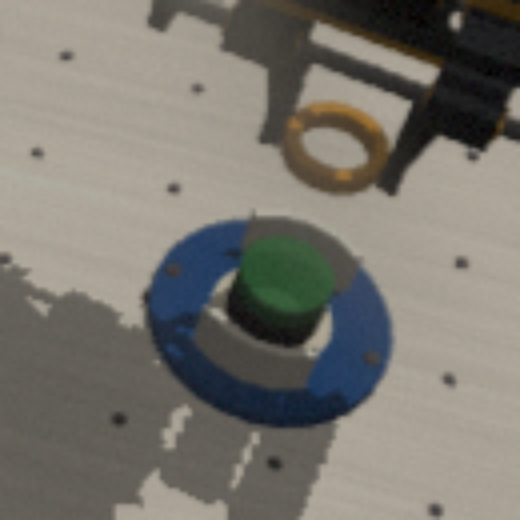

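Request:
carry_out(
  commands=[
    [[255,0.03,-0.01,1,0,0,0],[255,0.03,-0.01,2,0,0,0],[255,0.03,-0.01,2.9,0,0,0],[255,0.03,-0.01,3.3,0,0,0],[255,0.03,-0.01,3.5,0,0,0],[255,0.03,-0.01,3.58,0,0,0],[255,0.03,-0.01,3.62,0,0,0],[255,0.03,-0.01,3.62,0,0,0],[255,0.03,-0.01,3.62,0,0,0],[255,0.03,-0.01,3.62,0,0,0]],
  ],
)

```text
time: 22.05
ee_pos: [0.5471, 0.2845, 0.0495]
eef_rot: [0.774, 0.634, 0.002, -0.001]
ft_force: [0.5, -0.2, -0.3]
width: 0.0452
```

```bash
python3 -c "
from h import *
cv2.imwrite('pics/s12.png',cv2.resize(r.camera('scene')[165:295,320:450],None,fx=4,fy=4))
plan(.547,.2845,.0491)"
```

```text
t 22.1 pos [0.5471 0.2845 0.0495] F [ 0.48  0.18 -0.88] w 0.0447
shift [-0.   -0.    0.02] turn [ 0.01 -0.04  0.01]
```

View pics/s12.png

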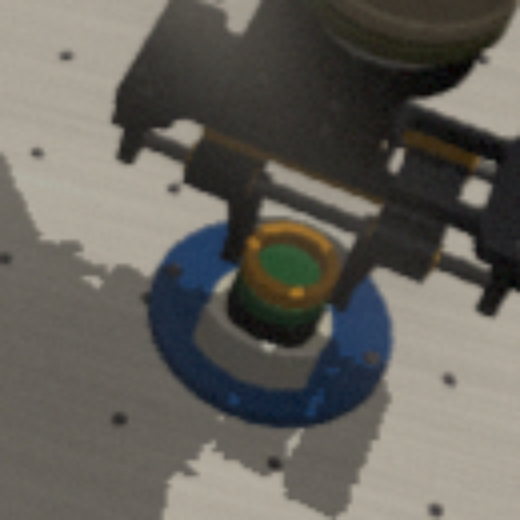

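The ring sits on the glass, aligned. Release and retreat.

Request:
carry_out(
  commands=[
    [[255,0,0,0.01,0,0,0],[60,0,0,0.01,0,0,0],[60,0,0,0.01,0,0,0],[60,0,0,0.01,0,0,0],[60,0,0,0.01,0,0,0],[60,0,0,-1,0,0,0],[60,0,0,-2.5,0,0,0],[0,0,0,-4.5,0,0,0],[0,0,0,-5,0,0,0],[0,0,0,-5,0,0,0],[0,0,0,-5,0,0,0]],
  ],
)

```text
time: 23.48
ee_pos: [0.5461, 0.2838, 0.1728]
eef_rot: [0.774, 0.634, 0.001, -0.001]
ft_force: [-0.4, 0.5, -0.8]
width: 0.0865
```

```bash
python3 look.py w13; python3 -c "
from h import *
b=r.camera('scene');cv2.imwrite('pics/s13.png',np.hstack([cv2.resize(b[165:295,320:450],(390,390)),cv2.resize(r.camera('wrist')[110:240,190:320],(390,390))]))
im=r.camera('wrist');info=r.camera_info('wrist');hsv=cv2.cvtColor(im,cv2.COLOR_BGR2HSV)
m=(hsv[...,0]>8)&(hsv[...,0]<28)&(hsv[...,1]>90)
for q in blobs(m,100): print(np.round(q,1),fish(info,q[0],q[1],.055).round(4))
plan(.547,.2845,.0491);print(r.read_state()['joint_vel'].round(3))"
```

```text
green [257.2 187.4 665.   31.   28. ] [0.5589 0.2807]
brass [257.1 187.8 922.   47.   46. ] [0.5596 0.2804]
[ 257.   187.1 1008.    47.    47. ] [0.5466 0.283 ]
[403.1 263.2 583.   24.   49. ] [0.6711 0.4342]
[109.8 263.1 595.   24.   47. ] [0.6027 0.0947]
[370.1 371.3 188.   16.   24. ] [0.8595 0.3938]
t 23.68 pos [0.5465 0.2838 0.1734] F [-1.1   0.64  0.35] w 0.087
shift [0.02 0.02 4.97] turn [ 0.   -0.03  0.01]
[-0.002 -0.005  0.001 -0.006 -0.     0.001  0.   ]
```

View pics/s13.png

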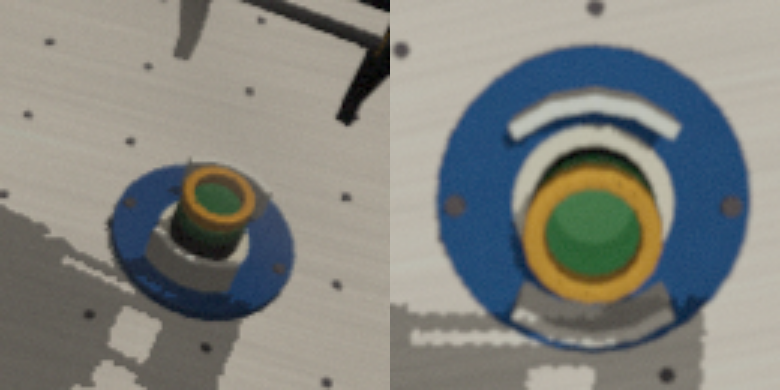

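Both views show the stack upright, with the ring flat on the glass at (0.5466, 0.283), about 2 mm from the nest axis, and the fingers well clear.

```bash
python3 -c "
from bench import r
print(r.close_job())"
```

```text
the job is handed in; nothing more can be done
None
```

I stacked the black spacer, the green glass and the brass ring in the blue nest, in that order, and handed the job in at about 24 s of the 69 s allowed. I let go of each part before fetching the next, and lowered the glass onto the spacer before opening the fingers.

- **Last checks:** The scene and wrist pictures showed the stack upright and flat. The ring measured (0.5466, 0.283), within about 2 mm of the nest axis, which I put at about (0.547, 0.2845). The fingers were open and more than 100 mm above the stack, with force readings of only about 1 N.
- **Disagreements:** The camera views disagreed by a few mm. The nest centre estimates differed by about 3 mm, and one scene-view estimate of the glass was about 5 mm off. The top view could not confirm the spacer because the arm hid the nest, so I relied on the scene and wrist views. The finger opening read 44.5–45 mm on the 46 mm glass and ring. No check failed.

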